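# Reload a sprung bush feed track

## Task

Load the loose large bush into the feed track behind the one that is already there: pull the sprung follower back by its black knob until you feel it come up against the catch block, move the knob sideways so that its lug hooks behind the catch's tooth, and let go so that it stays back by itself. Stand the bush upright on the track's floor in the gap, then take the knob again, unhook it and ease the follower forward until it holds both bushes in a row against the end stop. Be gentle: do not strain the lug against the catch, do not let the follower snap forward, and leave the two ceramic cups where they are.

Things in the scene. Friction and masses are not known exactly. Their poses are not given: they have to be found in the camera images.
- track: feed track on a grey 292 x 98 x 10 mm base. Origin at bench height under the channel's centre line; x along the channel to the end stop, z up, y to the side with the catch block. Channel floor 10 mm above the bench, side walls 39 mm apart inside, 5 mm thick, tops at 22 mm. The dark catch block stands at y = 28 to 60 mm, up to 62 mm high, at a place along x that varies, not reported
- stop (a point): centre of the steel end stop's face at track x = +80 mm, 28 mm above the bench; bushes queue against it. The stop's top is at 42 mm
- lug: steel lug, 10 mm wide along track x, that sticks out from the knob's foot to track +y, 45 to 53 mm above the bench; origin at its centre. Pulled straight back, it meets the catch's back wall (felt as a hard stop) after 53 to 83 mm. The catch's tooth is 14 mm in front of that wall: the lug has 4 mm of play between them. Keep the force between lug and catch under 35 N
- knob_grip (a point): point in the upper part of the black knob on the follower, on its axis, 78 mm above the bench. The knob is a rounded upright block 18 mm (track x) by 22 mm (track y), 53 to 91 mm above the bench, 34 mm behind the follower's front face. Pulled to track -x it draws the follower back; pushed to track +y it slides sideways and takes the lug behind the tooth. Axes as the track's
- follower (a joint): travel in m of the follower (aluminium block 50 mm long, 34 mm wide, top at 44 mm): 0 as it rests on the one bush at the start (front face at track x = 45 mm), growing as it is pulled to track -x; 0.049 to 0.079 when hooked, about 0.035 on two bushes. Its spring pushes forward with about 5 N at 0, 10 N at 0.08; let go off the catch it snaps home (0.4 m/s is too fast)
- knob (a joint): sideways travel of knob and lug on the follower in m: 0 in the running position, at most 0.015 to track +y. At 0 the lug passes 3 mm clear of the tooth, at 0.008 or more it hooks soundly behind it; the spring then holds it on the tooth. Moves with 1 N of friction and stays where it is left
- bush_new_mid (a point): the loose large steel bush to be loaded, a hollow cylinder 35 mm in diameter and 36 mm high, bore about 20 mm, standing upright on the bench away from the track; the point is its centre, 18 mm above its underside; z is its axis
- bush_in_mid (a point): centre of the equal bush, 35 mm in diameter and 36 mm high, that already stands in the track against the end stop; 28 mm above the bench
- cup_b_mid (a point): centre of the second, equal ceramic cup, 21 mm in diameter and 44 mm high, that stands loose on the bench; a bystander
- cup_a_mid (a point): centre of a ceramic cup, 21 mm in diameter and 44 mm high, that stands loose on the bench; a bystander
Mind the look-alikes: they are no part of the job. What is shaped like the part that bears bush_new_mid but turquoise is not meant. What is shaped like the part that bears bush_in_mid but yellow is not meant.

How it is judged:
On the way, in this order (a step that is already met when the one before it is completed fails the run):
1. the follower is held back by the catch alone, with its lug at least 8 mm over behind the tooth and no finger on it (value of joint follower above 0.047 m and value of joint knob above 0.008 m and contact force between the fingers and track below 0.1 N and velocity of joint follower between -0.01 and 0.01 m/s), for 0.3 s.
2. the large bush stands upright on the channel floor between the first bush and the follower, let go, with the follower still hooked back (value of joint follower above 0.047 m and z of bush_new_mid in the frame of track below 0.031 m and x of bush_new_mid in the frame of track between -0.01 and 0.032 m and y of bush_new_mid in the frame of track between -0.004 and 0.004 m and angle between bush_new_mid's own z axis and vertical below 0.12 rad and contact force between the fingers and anything else below 0.1 N), for 0.2 s.
At the end, for the whole second after the job is handed in: both large bushes stand upright (within 0.12 rad) on the channel floor (within 3 mm) in one row, the first against the end stop and the new one behind it (centres within about 3.5 mm along the track and 4 mm across), the follower rests on the new one at a travel of 32 to 38 mm, at rest and let go (value of joint follower between 0.032 and 0.038 m and x of bush_new_mid in the frame of track between 0.024 and 0.031 m and y of bush_new_mid in the frame of track between -0.004 and 0.004 m and z of each of bush_new_mid, bush_in_mid in the frame of track below 0.031 m and angle between each of bush_new_mid, bush_in_mid's own z axis and vertical below 0.12 rad and x of bush_in_mid in the frame of track between 0.059 and 0.066 m and velocity of joint follower between -0.01 and 0.01 m/s); the robot touches nothing.
It fails at once if the lug is pressed on the catch, or by anything else, with more than 35 N (contact force between lug and anything else above 35 N).
It fails at once if the follower snaps forward faster than 0.4 m/s (velocity of joint follower below -0.4 m/s).
It fails at once if the second ceramic cup is moved more than 30 mm (distance of cup_b_mid from where it was at the start of the episode above 0.03 m).
It fails at once if the ceramic cup is moved more than 30 mm (distance of cup_a_mid from where it was at the start of the episode above 0.03 m).
It also fails if it takes over 61 s, if anything falls off the work surface, if the arm or the gripper's body presses on something with over 40 N, if the wrist force passes 120 N, or if a joint passes its speed limit or range.

## Robot

A 6-joint arm with a two-finger parallel gripper is mounted at the origin on a cart in front of the work surface, level with it; the furniture and walls round the work are solid. World frame = base frame: x ahead of the robot, y to its left, z up, the work surface at z = 0. Lengths are in m, angles in rad, forces in N, time in s.
With the tool pointing down it reaches from about 0.275 to 0.875 m from the base axis. Payload 12.5 kg.
Tool frame: the origin (TCP) lies on the centre line of the jaws, within the pads' length; the fingertips stand finger_overhang ahead of it and the grasp point (between the pads) lies 8 mm behind it (finger_overhang is the distance from the TCP to the fingertips, in m); z points along the fingers, y is the line along which they close (so a half turn about z gives the same grasp; the last joint's range is limited). The gripper opens to 85 mm and grips with 20 to 120 N. Pads are 22 mm wide; open, the fingers measure 114 mm over their backs; the gripper's body (76 mm by 85 mm) begins 54 mm behind the grasp point. The pads swing forward as they close: fully open they stand 13 mm farther back than shut.
Start: joints at [1.195, 0.351, 1.652, -0, 1.139, -0.085], TCP at [0.158, 0.527, 0.242] pointing down, gripper open.
Joint ranges: [-2.75, 2.75], [-0.79, 2.1], [0.01, 2.65], [-1.57, 4.71], [0.07, 3.14], [-2.87, 2.87]. Speed limits (rad/s): [2.22, 2.22, 2.79, 3.14, 3.14, 3.14].

## Interface

Orientations are given as a rotation vector (axis times angle).
In Python, from bench import observe, read_camera, camera_info, finish_job, finger_overhang gives the robot as it stands.
- The arm moves only by the tool send_rows, never from a script. Its argument "targets" is a list that holds one entry, the list of rows, each a list of 6 numbers: the shift along the world's x, y, z in m, then the turn, a rotation vector about the world's x, y, z in degrees. In form: [[[tx, ty, tz, wx, wy, wz], ...]]. A call has 1 to 20 rows; each row shifts and turns the commanded pose from where the row before left it; what a row does not reach is not made up. A row lasts 1/12 s, in which the tool goes at most 41.7 mm and 7.16 degrees, less where a joint would pass 70% of its speed; a pose out of reach is approached as far as the arm can. A call with a gripper value outside its range is refused whole. "claw" is the finger opening in m, from 0 to 0.0854, set as the call begins (left out, the last holds). The fingers move at their own pace and stop on an object; "newtons" is the grip in N (left out, the last holds). Time passes only in rows, so rows that do not move let the fingers close. It gives the time, the measured TCP pose, the force, the opening and the grip force at its end, in the units of the state.
- observe(): the state, without advancing time (a new reading comes with each control period).
- read_camera(name): name is "scene" or "top" or "wrist"; returns the picture (480x640x3 uint8, red, green, blue); there is no depth.
- camera_info(name): a dict with "fx", "fy", "cx", "cy" (pixels), "origin" and "attitude" of the camera in the world; the wrist camera has in their place "T_tool_cam" (4x4, takes a point from camera to tool coordinates, whose origin is the TCP and whose axes are the flange's). Camera axes: x right, y down, z forward; pixel columns grow to the right and rows downward; lengths in m; the calibration is good to about 2 mm. A picture is of the moment at which its call begins: read the wrist's pose just before it. camera_info takes no time and is no camera call.
- finish_job(): hands the job in; it is judged then, once.
The state is a dict: "time": time; "qpos": joint angles; "qd": joint speeds; "effort": joint torques, N m; "tcp_pos": TCP position; "orientation": TCP orientation; "contact_force": force on the tool from outside, world axes, zero at the start; "ft_torque": the same for the moment, N m; "finger_gap": finger opening in m; "grip_force": force on a finger pad.
Only numpy, scipy, OpenCV 4.12 (cv2) and the standard library are available. Lean on these libraries where they do the work, as an engineer would, in place of code of your own. Each camera call takes 0.05 s, during which the arm holds its last target. There are 200 camera calls.

## Working session

There is one attempt and no reset: what is moved stays moved. The work goes in short steps, Python scripts to look and compute and a tool call to move; the robot and the scene stay as the last step left them, time stands still between calls to the robot, and variables do not carry over. Pictures are saved under pics/ and viewed, at most 10 in all, crops included, and the job is handed in when it is done.

Besides the shell and the picture viewer there is one more tool, called after "Call:" as a command line: name --argument value ..., lists and objects as JSON in quotes. send_rows: Moves the arm, as the interface text tells. Its arguments: {"type":"object","properties":{"targets":{"type":"array","items":{"type":"array","items":{"type":"array","items":{"type":"number"}}}},"claw":{"type":"number"},"newtons":{"type":"number"}},"required":["targets"]}

```bash
ls; mkdir -p pics; python3 - <<'E'
from bench import *
import cv2
for n in("top","scene"):
    im=read_camera(n); cv2.imwrite(f"pics/{n}0.png",im[:,:,::-1]); print(n,camera_info(n))
print(camera_info("wrist")); print(observe()); print(finger_overhang if not callable(finger_overhang) else finger_overhang())
E
```

```text
pics
top {'fx': 556.6897808714872, 'fy': 556.6897808714872, 'cx': 329.07038736104874, 'cy': 235.199701292737, 'origin': array([0.37825569, 0.2209688 , 0.97104807]), 'attitude': array([-2.17100504,  2.11160456, -0.20330858])}
scene {'fx': 539.5661333639185, 'fy': 539.5661333639185, 'cx': 318.82358171125645, 'cy': 235.4701126309754, 'origin': array([0.17883362, 0.88253999, 0.45499299]), 'attitude': array([-0.60052525,  2.42190535, -1.49242779])}
{'fx': 399.3543982570179, 'fy': 399.3543982570179, 'cx': 323.140811505069, 'cy': 249.62531880897188, 'T_tool_cam': array([[-5.53238652e-04, -9.63711245e-01, -2.66946308e-01,
         6.77147208e-02],
       [ 9.99999758e-01, -4.20248316e-04, -5.55319502e-04,
        -1.27108619e-03],
       [ 4.22983912e-04, -2.66946550e-01,  9.63711243e-01,
        -1.31867337e-01],
       [ 0.00000000e+00,  0.00000000e+00,  0.00000000e+00,
         1.00000000e+00]])}
{'time': 0.1, 'qpos': array([ 1.19539828e+00,  3.51174381e-01,  1.65237561e+00, -1.97364552e-06,
        1.13910280e+00, -8.46008151e-02]), 'qd': array([-0.00054169, -0.00013801, -0.0021652 , -0.00021269, -0.00178776,
        0.00098889]), 'effort': array([-3.21817142e-04, -5.06832004e+01, -2.91871905e+01, -1.66907198e-04,
        2.70152690e-03,  2.92112668e-05]), 'tcp_pos': array([0.15756178, 0.5266405 , 0.24181072]), 'orientation': array([-4.55139362e-01, -3.10820565e+00,  1.62192112e-03]), 'contact_force': array([-0.59145262,  0.23791036, -0.7249264 ]), 'ft_torque': array([ 0.00116736, -0.03075169,  0.05304775]), 'grip_force': 0.0, 'finger_gap': 0.0854450868957884}
0.011
```

View pics/top0.png

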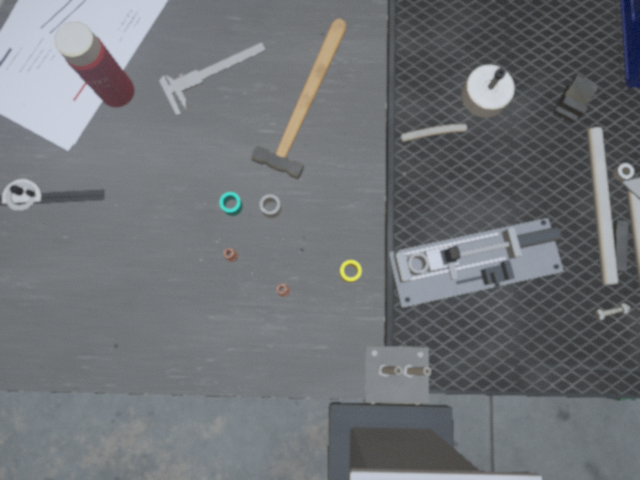

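View pics/scene0.png

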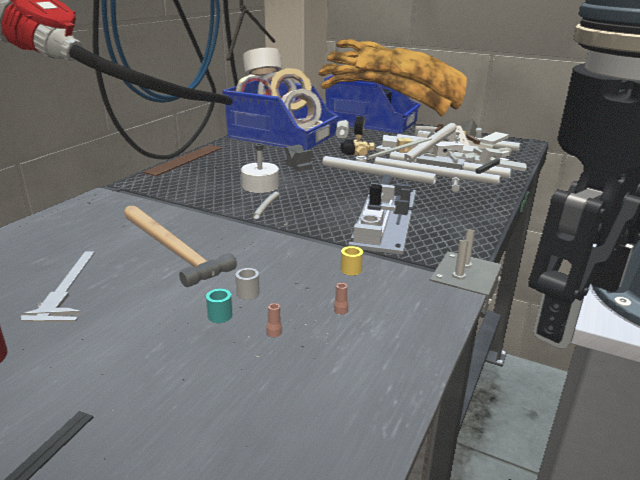

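Top: candidates for the loose bush are grey at (270,204), turquoise at (230,203) and yellow at (351,270). The grey steel one fits the description. Cups are at (229,254) and (282,289). The track has its bush at (420,265), the knob at (451,255) and the catch at (497,272).

```bash
cat > h.py <<'E'
import numpy as np, cv2
from bench import *
from scipy.spatial.transform import Rotation as R
def cam(n):
    c=camera_info(n)
    if n=="wrist":
        s=observe(); T=np.eye(4); T[:3,:3]=R.from_rotvec(s["orientation"]).as_matrix(); T[:3,3]=s["tcp_pos"]
        T=T@c["T_tool_cam"]; return c,T[:3,3],T[:3,:3]
    return c,np.array(c["origin"]),R.from_rotvec(c["attitude"]).as_matrix()
def plane(C,u,v,z):
    c,o,A=C; d=A@np.array([(u-c["cx"])/c["fx"],(v-c["cy"])/c["fy"],1]); return o+d*(z-o[2])/d[2]
def proj(C,p):
    c,o,A=C; q=A.T@(np.asarray(p)-o); return q[0]/q[2]*c["fx"]+c["cx"],q[1]/q[2]*c["fy"]+c["cy"]
E
python3 - <<'E'
from h import *
im=cv2.imread("pics/top0.png"); C=cam("top")
a=cv2.resize(im[210:310,380:570],None,fx=4,fy=4,interpolation=cv2.INTER_CUBIC)
b=cv2.resize(im[185:305,210:330],None,fx=3,fy=3,interpolation=cv2.INTER_CUBIC)
o=np.zeros((600,800,3),np.uint8)
o[:200*2,:760]=a; 
o2=cv2.resize(im[185:225,210:370],None,fx=4,fy=4,interpolation=cv2.INTER_CUBIC); o[420:580,:640]=o2
cv2.imwrite("pics/crop1.png",o)
for n,u,v,z in [("new",270,204,.036),("inb",420,264,.046),("knob",451,255,.091),("cupa",229,254,.044),("cupb",282,289,.044),("turq",230,203,.036),("yel",351,270,.036)]:
    print(n,plane(C,u,v,z).round(4))
E
```

```text
new [0.5902 0.3076 0.036 ]
inb [0.4927 0.0511 0.046 ]
knob [0.5031 0.0095 0.091 ]
cupa [0.5007 0.3715 0.044 ]
cupb [0.4447 0.2806 0.044 ]
turq [0.5899 0.376  0.036 ]
yel [0.4804 0.1662 0.036 ]
```

View pics/crop1.png

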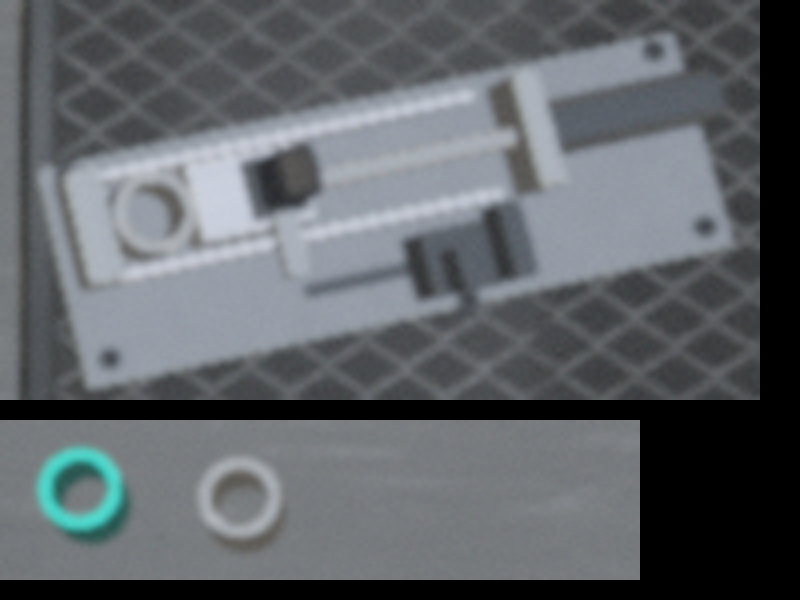

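The crop shows the plain grey steel ring at top pixel (270,204.5), not the turquoise one at (230,203). In the track, the bush is at (418,263), the knob top at (453,253) and the lug at (453,272), with the catch block behind.

```bash
python3 - <<'E'
from h import *
C=cam("top")
g=lambda u,v,z:plane(C,380+u/4,210+v/4,z)
c=[g(40,168,.01),g(675,33,.01),g(735,245,.01),g(88,388,.01)]
for p in c: print(p.round(4))
print(np.linalg.norm(c[0]-c[1]),np.linalg.norm(c[1]-c[2]),np.linalg.norm(c[2]-c[3]))
d=(c[0]-c[1])+(c[3]-c[2]); print("yaw",np.degrees(np.arctan2(d[1],d[0])))
# wall bright lines z=.022
w=[g(105,178,.022),g(472,96,.022),g(125,275,.022),g(500,193,.022)]
for a,b in((0,1),(2,3)): e=w[a]-w[b]; print("wall yaw",np.degrees(np.arctan2(e[1],e[0])))
b=g(153,212,.046); k=g(292,172,.091); e=b-k; print("bush",b,"knob",k,"yaw",np.degrees(np.arctan2(e[1],e[0])),np.linalg.norm(e[:2]))
s=observe(); print(R.from_rotvec(s["orientation"]).as_matrix().round(3))
E
```

```text
[0.5168 0.0971 0.01  ]
[ 0.5855 -0.1851  0.01  ]
[ 0.4916 -0.2077  0.01  ]
[0.4219 0.0757 0.01  ]
0.29047763842429475 0.09655939611496907 0.29184931292175764
yaw 103.74837287613215
wall yaw 104.23923073521077
wall yaw 103.83465297390528
bush [0.49430685 0.05409061 0.046     ] knob [0.50639172 0.00628438 0.091     ] yaw 104.18652025611036 0.04931003790013426
[[-0.958  0.287 -0.   ]
 [ 0.287  0.958 -0.001]
 [ 0.    -0.001 -1.   ]]
```

Call:
send_rows --targets '[[[0.0178,-0.0276,-0.0021,0,0,1.53],[0.0178,-0.0276,-0.0021,0,0,1.53],[0.0178,-0.0276,-0.0021,0,0,1.53],[0.0178,-0.0276,-0.0021,0,0,1.53],[0.0178,-0.0276,-0.0021,0,0,1.53],[0.0178,-0.0276,-0.0021,0,0,1.53],[0.0178,-0.0276,-0.0021,0,0,1.53],[0.0178,-0.0276,-0.0021,0,0,1.53],[0.0178,-0.0276,-0.0021,0,0,1.53],[0.0178,-0.0276,-0.0021,0,0,1.53],[0.0178,-0.0276,-0.0021,0,0,1.53],[0.0178,-0.0276,-0.0021,0,0,1.53],[0.0178,-0.0276,-0.0021,0,0,1.53],[0.0178,-0.0276,-0.0021,0,0,1.53],[0.0178,-0.0276,-0.0021,0,0,1.53],[0.0178,-0.0276,-0.0021,0,0,1.53],[0.0178,-0.0276,-0.0021,0,0,1.53],[0.0178,-0.0276,-0.0021,0,0,1.53],[0.0178,-0.0276,-0.0021,0,0,1.53],[0.0178,-0.0276,-0.0021,0,0,1.53]]]' --claw 0.045

```text
time: 1.77
tcp_pos: [0.5141, -0.0267, 0.1999]
orientation: [0.383, -3.118, -0.0]
contact_force: [0.1, 0.9, -0.2]
finger_gap: 0.0451
grip_force: 0.0
```

```bash
python3 - <<'E'
from h import *
s=observe(); print(s["time"],s["tcp_pos"],s["contact_force"]); M=R.from_rotvec(s["orientation"]).as_matrix(); print(M.round(3), np.degrees(np.arctan2(M[1,1],M[0,1])))
C=cam("wrist"); im=read_camera("wrist"); cv2.imwrite("pics/w1.png",im[:,:,::-1]); np.save("w1.npy",np.r_[C[1],C[2].ravel()])
E
```

```text
1.7667 [ 0.51413278 -0.02670293  0.19993328] [ 0.0858606   0.87737452 -0.19346476]
[[-0.97  -0.242 -0.001]
 [-0.242  0.97   0.   ]
 [ 0.     0.    -1.   ]] 104.00135134608153
```

View pics/w1.png

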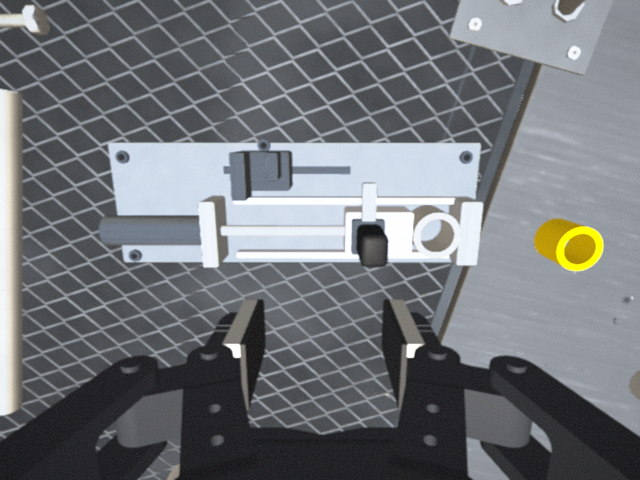

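The wrist view is aligned with the track. Bush ring is at (437,233), knob top about (373,246), lug at (369,190), and the catch block at (232–291,150–198). I'll zoom in to measure.

```bash
python3 - <<'E'
import cv2
im=cv2.imread("pics/w1.png")[140:280,215:485]
cv2.imwrite("pics/w1c.png",cv2.resize(cv2.convertScaleAbs(im,alpha=1.0,beta=0),None,fx=2.96,fy=4,interpolation=cv2.INTER_CUBIC) if 0 else cv2.resize(cv2.LUT(im,((__import__("numpy").arange(256)/255.)**.6*255).astype("uint8")),(799,414),interpolation=cv2.INTER_CUBIC))
E
```

```text
(no output)
```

View pics/w1c.png

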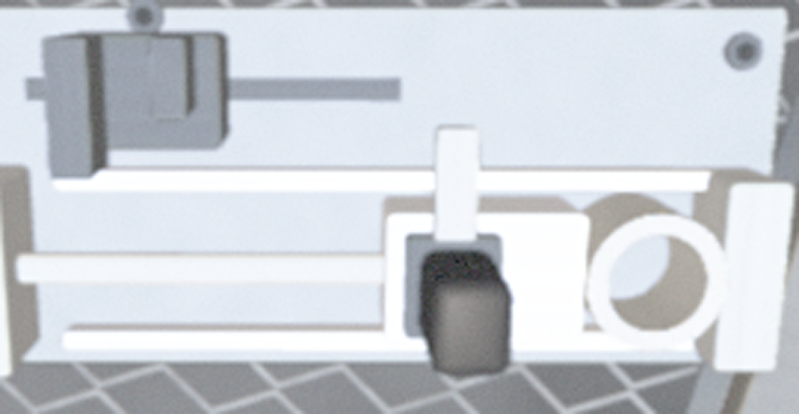

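```bash
python3 - <<'E'
from h import *
d=np.load("w1.npy"); C=(camera_info("wrist"),d[:3],d[3:].reshape(3,3))
g=lambda u,v,z:plane(C,215+u/2.959,140+v/2.957,z)
f=lambda u,v,z:plane(C,u,v,z)
P=dict(bush=g(656,281,.046),knob=g(473,327,.091),lugr=g(435,185,.053),lugf=g(479,185,.053),lugend=g(457,127,.053),wallt=g(92,100,.062),wallm=g(97,140,.053),toothr=g(150,80,.053),toothf=g(190,80,.053),toothend=g(170,118,.053),toothtip62=g(170,118,.062),
 w1a=g(55,185,.022),w1b=g(708,181,.022),w2a=g(65,337,.022),w2b=g(695,337,.022),stopf=g(728,280,.042), b1=f(109,143,.01),b2=f(480,143,.01))
for a,b in (("w1a","w1b"),("b1","b2"),("knob","bush")):
    e=P[b]-P[a]; print(a,np.degrees(np.arctan2(e[1],e[0])),np.linalg.norm(e[:2]))
t=np.radians(103.9); X=np.array([np.cos(t),np.sin(t)]);Y=np.array([-X[1],X[0]])
ctr=(P["w1a"]+P["w2a"]+P["w1b"]+P["w2b"])/4
for k,p in P.items():
    q=p[:2]-P["bush"][:2]; print(k,p.round(4),"track",np.round([62.5+q@X*1e3,q@Y*1e3],1))
E
```

```text
w1a 104.32403436501073 0.1719338882000105
b1 103.969753562501 0.28888371620544906
knob 103.21497910549235 0.05109598832168692
bush [0.4938 0.0531 0.046 ] track [62.5  0. ]
knob [0.5055 0.0034 0.091 ] track [11.4  0.6]
lugr [ 0.4831 -0.0075  0.053 ] track [ 6.3 25. ]
lugf [0.4806 0.0026 0.053 ] track [16.7 25. ]
lugend [ 0.4687 -0.0061  0.053 ] track [11.  38.6]
wallt [ 0.482  -0.0887  0.062 ] track [-72.3  45.5]
wallm [ 0.492  -0.0873  0.053 ] track [-73.4  35.5]
toothr [ 0.4754 -0.0781  0.053 ] track [-60.4  49.3]
toothf [ 0.4732 -0.0691  0.053 ] track [-51.1  49.4]
toothend [ 0.4828 -0.0717  0.053 ] track [-56.1  40.6]
toothtip62 [ 0.4817 -0.0709  0.062 ] track [-54.9  41.5]
w1a [ 0.5111 -0.1006  0.022 ] track [-90.8  20.1]
w1b [0.4686 0.066  0.022 ] track [81.1 21.4]
w2a [ 0.5515 -0.0903  0.022 ] track [-90.5 -21.6]
w2b [0.51   0.0765 0.022 ] track [ 81.4 -21.4]
stopf [0.4898 0.072  0.042 ] track [81.8 -0.7]
b1 [ 0.4911 -0.2054  0.01  ] track [-187.8   64.7]
b2 [0.4214 0.0749 0.01  ] track [101.1  65.1]
```

Call:
send_rows --targets '[[[-0.0021,0.0075,-0.01,0,0,0],[-0.0021,0.0075,-0.01,0,0,0],[-0.0021,0.0075,-0.01,0,0,0],[-0.002,0.0075,-0.01,0,0,0],[0,0,-0.017,0,0,0],[0,0,-0.017,0,0,0],[0,0,-0.017,0,0,0],[0,0,-0.016,0,0,0],[0,0,-0.012,0,0,0],[0,0,-0.008,0,0,0],[0,0,0,0,0,0]]]'

```text
time: 2.73
tcp_pos: [0.5041, 0.0059, 0.0716]
orientation: [0.383, -3.115, -0.001]
contact_force: [-0.6, -0.6, -0.1]
finger_gap: 0.0449
grip_force: 0.0
```

Call:
send_rows --targets '[[[0,0,0,0,0,0],[0,0,0,0,0,0],[0,0,0,0,0,0],[0,0,0,0,0,0],[0,0,0,0,0,0]]]' --claw 0.01 --newtons 25

```text
time: 3.15
tcp_pos: [0.5058, 0.0047, 0.0741]
orientation: [-0.381, 3.117, -0.001]
contact_force: [-1.5, -2.9, 5.4]
finger_gap: 0.0176
grip_force: 29.9
```

Call:
send_rows --targets '[[[0.0007,-0.0029,0,0,0,0],[0.0012,-0.0049,0,0,0,0],[0.0012,-0.0049,0,0,0,0],[0.0012,-0.0049,0,0,0,0],[0.0012,-0.0049,0,0,0,0],[0.0012,-0.0049,0,0,0,0],[0.0012,-0.0049,0,0,0,0],[0.0012,-0.0049,0,0,0,0],[0.0012,-0.0049,0,0,0,0],[0.0012,-0.0049,0,0,0,0],[0.0012,-0.0049,0,0,0,0],[0.0012,-0.0049,0,0,0,0],[0.0012,-0.0049,0,0,0,0],[0.0012,-0.0049,0,0,0,0],[0.0007,-0.0029,0,0,0,0],[0,0,0,0,0,0],[0,0,0,0,0,0],[0,0,0,0,0,0]]]'

```text
time: 4.65
tcp_pos: [0.5226, -0.0635, 0.074]
orientation: [-0.38, 3.118, 0.003]
contact_force: [-1.1, 9.8, 8.1]
finger_gap: 0.0173
grip_force: 30.4
```

Call:
send_rows --targets '[[[0.0002,-0.001,0,0,0,0],[0.0003,-0.001,0,0,0,0],[0.0002,-0.0009,0,0,0,0],[0.0003,-0.001,0,0,0,0],[0.0002,-0.001,0,0,0,0],[0,0,0,0,0,0],[0,0,0,0,0,0]]]'

```text
time: 5.23
tcp_pos: [0.5237, -0.0683, 0.074]
orientation: [-0.38, 3.118, 0.003]
contact_force: [-0.9, 8.3, 9.6]
finger_gap: 0.0175
grip_force: 30.4
```

Call:
send_rows --targets '[[[0.0001,-0.0005,0,0,0,0],[0.0001,-0.0005,0,0,0,0],[0.0001,-0.0005,0,0,0,0],[0,0,0,0,0,0]]]'

```text
time: 5.57
tcp_pos: [0.524, -0.0698, 0.074]
orientation: [-0.38, 3.118, 0.003]
contact_force: [-1.0, 9.8, 9.0]
finger_gap: 0.0174
grip_force: 30.4
```

Call:
send_rows --targets '[[[0.0001,-0.0005,0,0,0,0],[0.0001,-0.0005,0,0,0,0],[0,0,0,0,0,0]]]'

```text
time: 5.82
tcp_pos: [0.5242, -0.0708, 0.074]
orientation: [-0.38, 3.118, 0.003]
contact_force: [-1.3, 9.8, 8.8]
finger_gap: 0.0174
grip_force: 30.5
```

Call:
send_rows --targets '[[[0.0001,-0.0005,0,0,0,0],[0.0001,-0.0005,0,0,0,0],[0,0,0,0,0,0]]]'

```text
time: 6.07
tcp_pos: [0.5244, -0.0718, 0.074]
orientation: [-0.38, 3.118, 0.003]
contact_force: [-0.9, 9.8, 8.2]
finger_gap: 0.0176
grip_force: 30.5
```

Call:
send_rows --targets '[[[0.0001,-0.0005,0,0,0,0],[0.0001,-0.0005,0,0,0,0],[0,0,0,0,0,0]]]'

```text
time: 6.32
tcp_pos: [0.5246, -0.0728, 0.074]
orientation: [-0.38, 3.118, 0.003]
contact_force: [-0.6, 10.8, 8.4]
finger_gap: 0.0179
grip_force: 30.5
```

Call:
send_rows --targets '[[[0.0001,-0.0005,0,0,0,0],[0,0,0,0,0,0]]]'

```text
time: 6.48
tcp_pos: [0.5247, -0.0731, 0.074]
orientation: [-0.38, 3.118, 0.003]
contact_force: [-0.8, 11.1, 9.2]
finger_gap: 0.0173
grip_force: 30.6
```

Call:
send_rows --targets '[[[0.0001,-0.0005,0,0,0,0],[0,0,0,0,0,0]]]'

```text
time: 6.65
tcp_pos: [0.5247, -0.0732, 0.074]
orientation: [-0.38, 3.118, 0.004]
contact_force: [-2.0, 14.0, 10.3]
finger_gap: 0.0174
grip_force: 30.7
```

Call:
send_rows --targets '[[[0.0001,-0.0004,0,0,0,0],[0,0,0,0,0,0]]]'

```text
time: 6.82
tcp_pos: [0.5247, -0.0733, 0.074]
orientation: [-0.379, 3.118, 0.005]
contact_force: [-2.0, 17.3, 10.3]
finger_gap: 0.0175
grip_force: 30.8
```

Call:
send_rows --targets '[[[-0.0003,0.0014,0,0,0,0],[-0.0003,0.0014,0,0,0,0],[0,0,0,0,0,0],[0,0,0,0,0,0]]]'

```text
time: 7.15
tcp_pos: [0.5242, -0.0713, 0.074]
orientation: [-0.381, 3.118, 0.003]
contact_force: [-1.2, 10.1, 9.3]
finger_gap: 0.0176
grip_force: 30.5
```

Call:
send_rows --targets '[[[-0.0019,-0.0005,0,0,0,0],[-0.002,-0.0005,0,0,0,0],[-0.0019,-0.0005,0,0,0,0],[-0.002,-0.0005,0,0,0,0],[-0.0019,-0.0005,0,0,0,0],[-0.002,-0.0005,0,0,0,0],[0,0,0,0,0,0],[0,0,0,0,0,0]]]'

```text
time: 7.82
tcp_pos: [0.5123, -0.0744, 0.074]
orientation: [0.38, -3.118, -0.003]
contact_force: [-4.3, 9.6, 10.8]
finger_gap: 0.0172
grip_force: 30.7
```

Call:
send_rows --targets '[[[-0.0001,0.0005,0,0,0,0],[-0.0001,0.0005,0,0,0,0],[-0.0001,0.0005,0,0,0,0],[-0.0001,0.0005,0,0,0,0],[-0.0001,0.0005,0,0,0,0],[0,0,0,0,0,0],[0,0,0,0,0,0]]]'

```text
time: 8.4
tcp_pos: [0.5118, -0.0721, 0.0739]
orientation: [0.381, -3.118, -0.002]
contact_force: [-3.6, 7.8, 10.5]
finger_gap: 0.0174
grip_force: 30.7
```

Call:
send_rows --targets '[[[-0.0001,0.0005,0,0,0,0],[-0.0001,0.0005,0,0,0,0],[0,0,0,0,0,0]]]'

```text
time: 8.65
tcp_pos: [0.5118, -0.0719, 0.074]
orientation: [-0.382, 3.118, 0.0]
contact_force: [-3.1, 1.6, 8.5]
finger_gap: 0.0175
grip_force: 30.5
```

Call:
send_rows --targets '[[[0,0,0,0,0,0],[0,0,0,0,0,0],[0,0,0,0,0,0],[0,0,0,0,0,0],[0,0,0.005,0,0,0],[0,0,0.01,0,0,0],[0,0,0.02,0,0,0],[0,0,0.03,0,0,0],[0,0,0.03,0,0,0],[0,0,0.025,0,0,0],[0,0,0,0,0,0]]]' --claw 0.045

```text
time: 9.57
tcp_pos: [0.5139, -0.0725, 0.199]
orientation: [-0.38, 3.111, -0.004]
contact_force: [1.1, -0.5, 0.2]
finger_gap: 0.0447
grip_force: 0.0
```

```bash
python3 - <<'E'
from h import *
C=cam("wrist"); im=read_camera("wrist"); s=observe(); print(s["tcp_pos"],s["time"],s["contact_force"])
np.save("w2.npy",np.r_[C[1],C[2].ravel()])
cv2.imwrite("pics/w2.png",im[:,:,::-1])
E
```

```text
[ 0.51293456 -0.07235467  0.19643123] 9.6167 [-0.75734437 -0.50230313 -0.64168461]
```

View pics/w2.png

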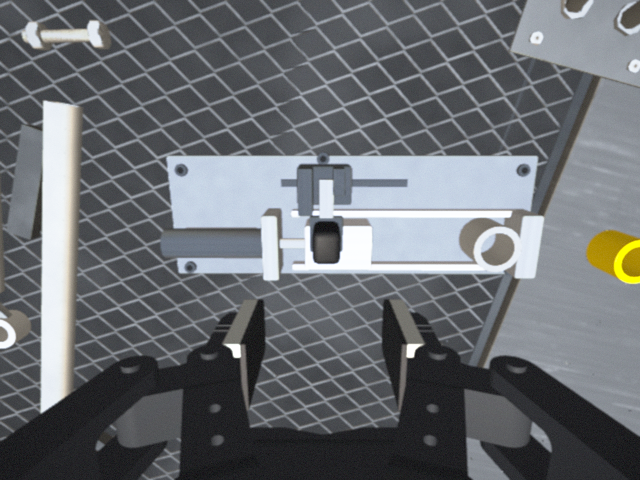

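The follower is hooked: the lug at (326,195) sits inside the catch and the follower front is at column 371, well back from the bush at (497,246). Next is the bush.

Call:
send_rows --targets '[[[0.0043,0.0211,-0.0026,0,0,-5],[0.0043,0.0211,-0.0026,0,0,-5],[0.0043,0.0211,-0.0026,0,0,-5],[0.0043,0.0211,-0.0026,0,0,-5],[0.0043,0.0211,-0.0026,0,0,-5],[0.0043,0.0211,-0.0026,0,0,-5],[0.0043,0.0211,-0.0026,0,0,-5],[0.0043,0.0211,-0.0026,0,0,-5],[0.0043,0.0211,-0.0026,0,0,-5],[0.0043,0.0211,-0.0026,0,0,-5],[0.0043,0.0211,-0.0026,0,0,-5],[0.0043,0.0211,-0.0026,0,0,-5],[0.0043,0.0211,-0.0026,0,0,-5],[0.0043,0.0211,-0.0026,0,0,-5],[0.0043,0.0211,-0.0026,0,0,-5],[0.0043,0.0211,-0.0026,0,0,-5],[0.0043,0.0211,-0.0026,0,0,-5],[0.0043,0.0211,-0.0026,0,0,-5],[0,0,0,0,0,0],[0,0,0,0,0,0]]]' --claw 0.06

```text
time: 11.28
tcp_pos: [0.5885, 0.3081, 0.1454]
orientation: [-1.932, -2.476, 0.003]
contact_force: [0.1, -1.0, -0.9]
finger_gap: 0.0598
grip_force: 0.0
```

```bash
python3 - <<'E'
from h import *
C=cam("wrist"); im=read_camera("wrist"); s=observe(); M=R.from_rotvec(s["orientation"]).as_matrix(); print(s["tcp_pos"],s["time"],np.degrees(np.arctan2(M[1,1],M[0,1])),M[:,2])
cv2.imwrite("pics/w3.png",im[:,:,::-1])
print("expected px",proj(C,[.5902,.3076,.036]))
g=cv2.GaussianBlur(cv2.cvtColor(im,cv2.COLOR_RGB2GRAY),(5,5),0)
c=cv2.HoughCircles(g,cv2.HOUGH_GRADIENT,1.2,20,param1=80,param2=30,minRadius=12,maxRadius=45)
for u,v,r in (c[0] if c is not None else []): print(u,v,r,plane(C,u,v,.036).round(4),im[int(v),int(min(u+r-3,639))])
E
```

```text
[0.58864902 0.30728437 0.14572232] 11.3333 14.069842012820668 [-1.36728620e-03 -7.82249789e-04 -9.99998759e-01]
expected px (np.float64(327.30148673836584), np.float64(250.32536319322935))
358.2 138.6 29.640001 [0.5911 0.3774 0.036 ] [ 71 254 253]
325.80002 247.8 27.36 [0.5889 0.309  0.036 ] [218 224 232]
83.4 235.8 14.28 [0.4408 0.2798 0.036 ] [220 155 138]
202.20001 109.8 12.48 [0.5003 0.3711 0.036 ] [176 123 111]
430.2 293.40002 19.2 [0.6618 0.2958 0.036 ] [105 109 115]
```

View pics/w3.png

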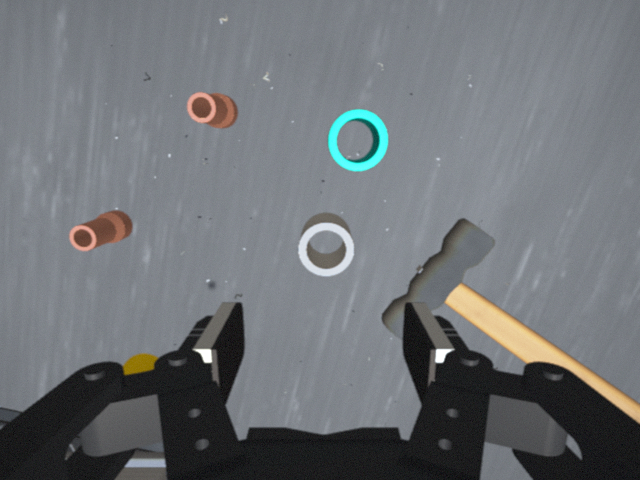

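Wrist view: steel bush at (326,248) between the fingers, turquoise at (358,139), cups at (202,110) and (83,236), and the hammer clear to the right. Going down to grip the bush's upper half.

Call:
send_rows --targets '[[[0,0.0008,-0.01,0,0,0],[0,0.0007,-0.018,0,0,0],[0,0,-0.02,0,0,0],[0,0,-0.02,0,0,0],[0,0,-0.02,0,0,0],[0,0,-0.016,0,0,0],[0,0,-0.01,0,0,0],[0,0,-0.005,0,0,0],[0,0,0,0,0,0],[0,0,0,0,0,0]]]'

```text
time: 12.17
tcp_pos: [0.5895, 0.309, 0.028]
orientation: [1.935, 2.474, 0.001]
contact_force: [0.8, 0.5, 0.4]
finger_gap: 0.0598
grip_force: 0.0
```

Call:
send_rows --targets '[[[0,0,0,0,0,0],[0,0,0,0,0,0],[0,0,0,0,0,0],[0,0,0,0,0,0],[0,0,0,0,0,0],[0,0,0,0,0,0]]]' --claw 0.028 --newtons 40

```text
time: 12.67
tcp_pos: [0.5897, 0.3094, 0.0286]
orientation: [1.935, 2.474, 0.002]
contact_force: [-0.9, -0.5, 7.1]
finger_gap: 0.0334
grip_force: 39.5
```

Call:
send_rows --targets '[[[0,0,0.005,0,0,0],[0,0,0.015,0,0,0],[0,0,0.025,0,0,0],[0,0,0.03,0,0,0],[0,0,0.025,0,0,0],[0,0,0,0,0,0]]]'

```text
time: 13.17
tcp_pos: [0.5915, 0.3103, 0.1344]
orientation: [1.933, 2.471, 0.012]
contact_force: [1.2, -0.3, 0.5]
finger_gap: 0.0332
grip_force: 40.0
```

```bash
python3 - <<'E'
from h import *
s=observe(); M=R.from_rotvec(s["orientation"]).as_matrix(); print(s["tcp_pos"],s["finger_gap"],s["contact_force"],np.degrees(np.arctan2(M[1,1],M[0,1])))
X=np.array([-.2419,.9703]);Y=np.array([-.9703,-.2419]);O=np.array([.5089,-.0075])
tr=lambda p:np.round([(p[:2]-O)@X*1e3,(p[:2]-O)@Y*1e3],1)
for n,(a,b,c,d) in (("w1",(400,200,480,265)),("w2",(455,210,530,275))):
    d0=np.load(n+".npy"); C=(camera_info("wrist"),d0[:3],d0[3:].reshape(3,3))
    im=cv2.imread(f"pics/{n}.png",0)[b:d,a:c]; 
    ci=cv2.HoughCircles(cv2.GaussianBlur(im,(3,3),0),cv2.HOUGH_GRADIENT,1,30,param1=80,param2=15,minRadius=18,maxRadius=28)
    if ci is not None:
        for u,v,r in ci[0]: print(n,"bush",u+a,v+b,r,plane(C,u+a,v+b,.046).round(4),tr(plane(C,u+a,v+b,.046)))
    full=cv2.imread(f"pics/{n}.png",0).astype(float)
    lo=300 if n=="w1" else 400
    cols=range(lo-20,lo+30,10) if n=="w2" else range(280,340,10)
    for u in cols:
        col=full[:,u]; rows=np.where(col[190:280]>235)[0]+190
        print(n,u,rows.min(),[int(x) for x in rows if x-1 not in rows or x+1 not in rows])
E
```

```text
[0.59145117 0.31030598 0.13435589] 0.03320510381422196 [ 1.1588004  -0.31309251  0.523009  ] 13.944837785255418
w1 bush 438.5 239.5 27.4 [0.4967 0.0555 0.046 ] [64.  -3.4]
w1 280 198 [198, 204, 228, 234, 253, 258]
w1 290 198 [198, 204, 228, 234, 252, 257]
w1 300 198 [198, 204, 228, 234, 253, 258]
w1 310 198 [198, 204, 228, 234, 253, 258]
w1 320 198 [198, 204, 228, 234, 253, 258]
w1 330 198 [198, 204, 228, 234, 253, 258]
w2 bush 499.5 252.5 26.3 [0.4962 0.0558 0.046 ] [64.5 -3. ]
w2 380 211 [211, 216, 265, 269]
w2 390 211 [211, 216, 265, 269]
w2 400 211 [211, 217, 265, 269]
w2 410 211 [211, 217, 265, 269]
w2 420 211 [211, 217, 265, 269]
```

```bash
python3 - <<'E'
from h import *
X=np.array([-.2419,.9703]);Y=np.array([-.9703,-.2419]);O=np.array([.5089,-.0075])
tr=lambda p:np.round([(p[:2]-O)@X*1e3,(p[:2]-O)@Y*1e3],1)
for n,cs in (("w1",((300,201),(300,255.5))),("w2",((400,213.7),(400,267)))):
    d0=np.load(n+".npy"); C=(camera_info("wrist"),d0[:3],d0[3:].reshape(3,3))
    for u,v in cs: print(n,tr(plane(C,u,v,.022)))
E
```

```text
w1 [-39.   21.5]
w1 [-39.7 -22.7]
w2 [-6.  21.6]
w2 [ -3.8 -22.3]
```

Call:
send_rows --targets '[[[-0.003,-0.011,0,0,0,0],[-0.0058,-0.022,0,0,0,0],[-0.0058,-0.022,0,0,0,0],[-0.0058,-0.022,0,0,0,0],[-0.0058,-0.022,0,0,0,0],[-0.0058,-0.022,0,0,0,0],[-0.0058,-0.022,0,0,0,0],[-0.0058,-0.022,0,0,0,0],[-0.0058,-0.022,0,0,0,0],[-0.0058,-0.022,0,0,0,0],[-0.0058,-0.022,0,0,0,0],[-0.0058,-0.022,0,0,0,0],[-0.0058,-0.022,0,0,0,0],[-0.0058,-0.022,0,0,0,0],[-0.003,-0.012,0,0,0,0],[0,0,0,0,0,0],[0,0,0,0,0,0],[0,0,0,0,0,0],[0,0,0,0,0,0]]]'

```text
time: 14.75
tcp_pos: [0.5078, 0.001, 0.1274]
orientation: [-1.934, -2.475, -0.0]
contact_force: [-1.1, 0.4, -0.9]
finger_gap: 0.0331
grip_force: 40.0
```

```bash
python3 - <<'E'
from h import *
C=cam("wrist"); s=observe(); M=R.from_rotvec(s["orientation"]).as_matrix(); print(s["tcp_pos"],s["time"],np.degrees(np.arctan2(M[1,1],M[0,1])),M[:,2]); im=read_camera("wrist"); cv2.imwrite("pics/w4.png",im[:,:,::-1])
np.save("w4.npy",np.r_[C[1],C[2].ravel()])
E
```

```text
[0.50781805 0.00098988 0.12736355] 14.75 13.988922560722711 [-1.69363615e-04  1.42782908e-04 -9.99999975e-01]
```

View pics/w4.png

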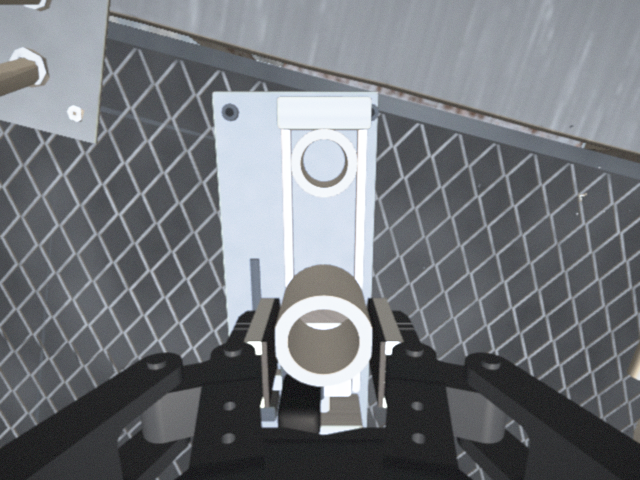

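The held bush's ring is at (323,340), centred on the channel (wall columns 288 and 361, first bush at (324,163)), and it hangs upright. Lowering it.

Call:
send_rows --targets '[[[-0.0005,-0.0001,-0.008,0,0,0],[0,0,-0.015,0,0,0],[0,0,-0.018,0,0,0],[0,0,-0.015,0,0,0],[0,0,-0.01,0,0,0],[0,0,-0.005,0,0,0],[0,0,0,0,0,0],[0,0,0,0,0,0]]]'

```text
time: 15.47
tcp_pos: [0.5075, 0.0002, 0.0567]
orientation: [1.935, 2.475, 0.0]
contact_force: [0.2, -0.0, -0.5]
finger_gap: 0.0332
grip_force: 40.0
```

Call:
send_rows --targets '[[[0,0,-0.002,0,0,0],[0,0,-0.002,0,0,0],[0,0,-0.002,0,0,0],[0,0,-0.002,0,0,0],[0,0,-0.002,0,0,0],[0,0,-0.002,0,0,0],[0,0,-0.001,0,0,0],[0,0,0,0,0,0],[0,0,0,0,0,0]]]'

```text
time: 16.22
tcp_pos: [0.5072, 0.0001, 0.0434]
orientation: [-1.935, -2.475, 0.0]
contact_force: [0.0, -0.5, -1.2]
finger_gap: 0.0328
grip_force: 40.0
```

Call:
send_rows --targets '[[[0,0,-0.001,0,0,0],[0,0,-0.001,0,0,0],[0,0,-0.001,0,0,0],[0,0,-0.0005,0,0,0],[0,0,-0.0005,0,0,0],[0,0,0,0,0,0]]]'

```text
time: 16.72
tcp_pos: [0.5072, 0.0001, 0.0394]
orientation: [-1.935, -2.475, 0.0]
contact_force: [-0.3, 0.3, 0.2]
finger_gap: 0.0331
grip_force: 40.0
```

Call:
send_rows --targets '[[[0,0,-0.0005,0,0,0],[0,0,-0.0005,0,0,0],[0,0,0,0,0,0]]]'

```text
time: 16.97
tcp_pos: [0.5073, 0.0001, 0.0386]
orientation: [1.935, 2.475, 0.0]
contact_force: [-0.2, -0.9, 2.2]
finger_gap: 0.0328
grip_force: 40.3
```

Call:
send_rows --targets '[[[0,0,0,0,0,0],[0,0,0,0,0,0],[0,0,0,0,0,0],[0,0,0,0,0,0],[0,0,0.005,0,0,0],[0,0,0.01,0,0,0],[0,0,0.02,0,0,0],[0,0,0.03,0,0,0],[0,0,0.035,0,0,0],[0,0,0.035,0,0,0],[0,0,0.025,0,0,0],[0,0,0,0,0,0]]]' --claw 0.055

```text
time: 17.97
tcp_pos: [0.5094, -0.0, 0.2044]
orientation: [1.931, 2.469, 0.008]
contact_force: [-0.3, -0.4, 1.0]
finger_gap: 0.055
grip_force: 0.0
```

Call:
send_rows --targets '[[[0.001,-0.0045,0,0,0,6],[0.001,-0.0045,0,0,0,6],[0.001,-0.0045,0,0,0,6],[0.001,-0.0045,0,0,0,6],[0,-0.0045,0,0,0,6],[0,-0.0045,0,0,0,6],[0,-0.0045,0,0,0,6],[0,-0.0045,0,0,0,6],[0,-0.0045,0,0,0,6],[0,-0.0045,0,0,0,6],[0,-0.0045,0,0,0,6],[0,-0.0045,0,0,0,6],[0,-0.0045,0,0,0,6],[0,-0.0045,0,0,0,6],[0,-0.0045,0,0,0,6],[0,-0.0045,0,0,0,0],[0,0,0,0,0,0],[0,0,0,0,0,0]]]' --claw 0.035

```text
time: 19.47
tcp_pos: [0.5111, -0.0719, 0.1986]
orientation: [0.375, -3.119, -0.0]
contact_force: [-0.4, -0.5, 0.0]
finger_gap: 0.035
grip_force: 0.0
```

```bash
python3 - <<'E'
from h import *
C=cam("wrist"); s=observe(); M=R.from_rotvec(s["orientation"]).as_matrix(); print(s["tcp_pos"],s["time"],np.degrees(np.arctan2(M[1,1],M[0,1])),M[:,2]); im=read_camera("wrist"); cv2.imwrite("pics/w5.png",im[:,:,::-1])
np.save("w5.npy",np.r_[C[1],C[2].ravel()])
E
```

```text
[ 0.51113263 -0.07194861  0.19856545] 19.4667 103.72282656137791 [-5.94555303e-05  3.93837186e-05 -9.99999997e-01]
```

View pics/w5.png

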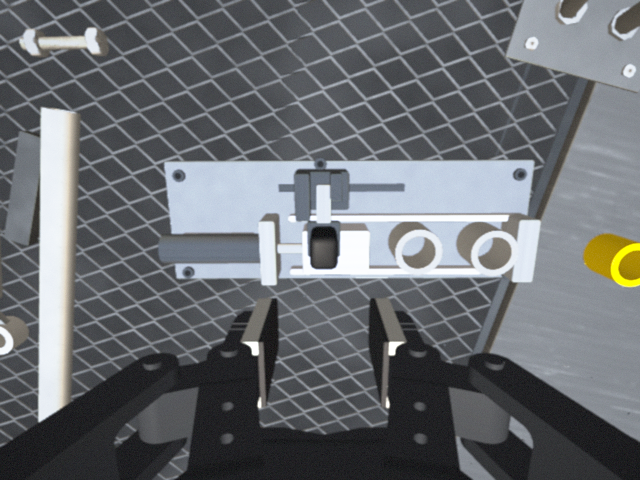

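The new bush stands upright in the channel at (418,251) with the follower still hooked. Taking the knob again.

Call:
send_rows --targets '[[[0.0007,0,-0.01,0,0,0.3],[0,0,-0.018,0,0,0],[0,0,-0.02,0,0,0],[0,0,-0.02,0,0,0],[0,0,-0.02,0,0,0],[0,0,-0.018,0,0,0],[0,0,-0.012,0,0,0],[0,0,-0.0065,0,0,0],[0,0,0,0,0,0],[0,0,0,0,0,0],[0,0,0,0,0,0]]]'

```text
time: 20.43
tcp_pos: [0.5124, -0.0719, 0.0746]
orientation: [-0.389, 3.116, -0.001]
contact_force: [0.4, -0.1, -0.3]
finger_gap: 0.0348
grip_force: 0.0
```

Call:
send_rows --targets '[[[0,0,0,0,0,0],[0,0,0,0,0,0],[0,0,0,0,0,0],[0,0,0,0,0,0],[0,0,0,0,0,0]]]' --claw 0.01 --newtons 25

```text
time: 20.85
tcp_pos: [0.5123, -0.0718, 0.0748]
orientation: [-0.389, 3.116, -0.0]
contact_force: [-0.8, 1.5, 6.2]
finger_gap: 0.0175
grip_force: 30.5
```

Gripped. Now back 2 mm, then unhook sideways.

Call:
send_rows --targets '[[[0.0001,-0.0005,0,0,0,0],[0.0001,-0.0005,0,0,0,0],[0.0002,-0.0005,0,0,0,0],[0.0001,-0.0005,0,0,0,0],[0,0,0,0,0,0],[0,0,0,0,0,0]]]'

```text
time: 21.35
tcp_pos: [0.5126, -0.073, 0.0748]
orientation: [-0.388, 3.117, 0.002]
contact_force: [-2.9, 9.2, 9.4]
finger_gap: 0.0176
grip_force: 30.8
```

Call:
send_rows --targets '[[[0.0019,0.0005,0,0,0,0],[0.002,0.0005,0,0,0,0],[0.0019,0.0005,0,0,0,0],[0.002,0.0005,0,0,0,0],[0.0019,0.0005,0,0,0,0],[0.0015,0.0004,0,0,0,0],[0,0,0,0,0,0],[0,0,0,0,0,0]]]'

```text
time: 22.02
tcp_pos: [0.5238, -0.07, 0.0748]
orientation: [-0.388, 3.117, 0.002]
contact_force: [-1.6, 9.2, 8.3]
finger_gap: 0.0178
grip_force: 30.9
```

Call:
send_rows --targets '[[[-0.0004,0.0014,0,0,0,0],[-0.0006,0.0024,0,0,0,0],[-0.0006,0.0024,0,0,0,0],[-0.0006,0.0024,0,0,0,0],[0,0,0,0,0,0]]]'

```text
time: 22.43
tcp_pos: [0.5216, -0.0612, 0.0747]
orientation: [-0.389, 3.117, 0.002]
contact_force: [-1.7, 8.8, 8.6]
finger_gap: 0.0179
grip_force: 30.8
```

Call:
send_rows --targets '[[[-0.0006,0.0024,0,0,0,0],[-0.0006,0.0024,0,0,0,0],[-0.0006,0.0024,0,0,0,0],[-0.0006,0.0024,0,0,0,0],[-0.0006,0.0024,0,0,0,0],[-0.0006,0.0024,0,0,0,0],[-0.0006,0.0024,0,0,0,0],[-0.0006,0.0024,0,0,0,0],[-0.0006,0.0024,0,0,0,0],[-0.0006,0.0024,0,0,0,0],[0,0,0,0,0,0],[0,0,0,0,0,0]]]'

```text
time: 23.43
tcp_pos: [0.5157, -0.0376, 0.0748]
orientation: [-0.389, 3.116, 0.001]
contact_force: [-0.8, 9.0, 8.1]
finger_gap: 0.0174
grip_force: 30.7
```

Call:
send_rows --targets '[[[-0.0005,0.002,0,0,0,0],[-0.0005,0.0019,0,0,0,0],[-0.0005,0.0019,0,0,0,0],[0,0,0,0,0,0],[0,0,0,0,0,0]]]'

```text
time: 23.85
tcp_pos: [0.5143, -0.0318, 0.0748]
orientation: [-0.388, 3.116, 0.001]
contact_force: [-1.6, 7.0, 6.9]
finger_gap: 0.0172
grip_force: 30.7
```

Call:
send_rows --targets '[[[-0.0002,0.0005,0,0,0,0],[-0.0001,0.0005,0,0,0,0],[-0.0001,0.0005,0,0,0,0],[-0.0001,0.0005,0,0,0,0],[0,0,0,0,0,0]]]'

```text
time: 24.27
tcp_pos: [0.5138, -0.0299, 0.0748]
orientation: [-0.388, 3.116, 0.001]
contact_force: [-0.5, 6.4, 7.4]
finger_gap: 0.0172
grip_force: 30.7
```

Call:
send_rows --targets '[[[-0.0001,0.0005,0,0,0,0],[-0.0001,0.0005,0,0,0,0],[0,0,0,0,0,0]]]'

```text
time: 24.52
tcp_pos: [0.5137, -0.0293, 0.0748]
orientation: [-0.389, 3.116, 0.0]
contact_force: [-1.2, 3.9, 6.0]
finger_gap: 0.0176
grip_force: 30.5
```

Call:
send_rows --targets '[[[-0.0001,0.0004,0,0,0,0],[-0.0001,0.0004,0,0,0,0],[0,0,0,0,0,0]]]'

```text
time: 24.77
tcp_pos: [0.5137, -0.029, 0.0748]
orientation: [-0.389, 3.116, -0.001]
contact_force: [0.0, -1.6, 5.7]
finger_gap: 0.0174
grip_force: 30.4
```

Call:
send_rows --targets '[[[0,0,0,0,0,0],[0,0,0,0,0,0],[0,0,0,0,0,0],[0,0,0,0,0,0],[0,0,0.005,0,0,0],[0,0,0.01,0,0,0],[0,0,0.02,0,0,0],[0,0,0.03,0,0,0],[0,0,0.03,0,0,0],[0,0,0.025,0,0,0],[0,0,0,0,0,0],[0,0,0,0,0,0]]]' --claw 0.04

```text
time: 25.77
tcp_pos: [0.5136, -0.0288, 0.1958]
orientation: [-0.389, 3.114, -0.001]
contact_force: [-0.3, 0.4, 0.1]
finger_gap: 0.0401
grip_force: 0.0
```

```bash
python3 - <<'E'
from h import *
s=observe(); print(s["time"],s["tcp_pos"],s["contact_force"]); im=read_camera("wrist"); cv2.imwrite("pics/w6.png",im[:,:,::-1])
E
```

```text
25.7667 [ 0.51363361 -0.02884433  0.19581725] [-0.33990878  0.39078534  0.14921931]
```

View pics/w6.png

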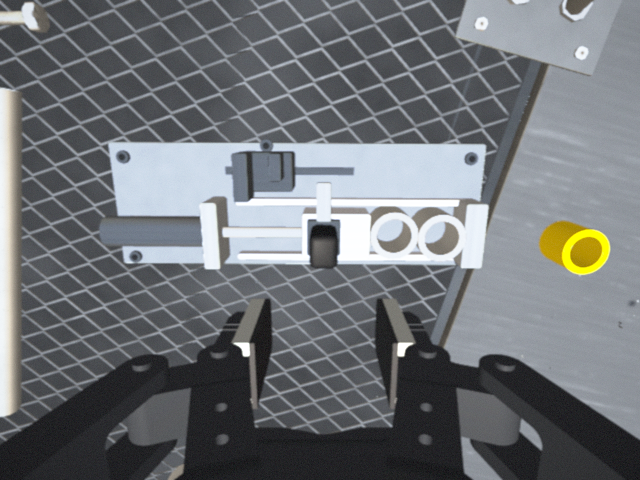

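The two bushes stand in a row, rings at (394,233) and (440,236). The follower's front (column 370) is on the new one, the first is against the stop, and the fingers are clear.

```bash
python3 -c "
from bench import *
print(finish_job())"
```

```text
the job is handed in; nothing more can be done
None
```

The job is handed in, but `finish_job()` returned no score. In the last wrist picture, taken at about 26 s, both bushes stand upright in a row against the end stop. The follower rests on the new one at about 35 mm travel, and the gripper is clear.

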